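Stop the balance rocking

ROBOT

A 6-joint arm with a two-finger parallel gripper is mounted at the origin on a cart in front of the work surface, level with it; the furniture and walls round the work are solid. World frame = base frame: x ahead of the robot, y to its left, z up, the work surface at z = 0. Lengths are in m, angles in rad, forces in N, time in s.
With the tool pointing down it reaches from about 0.325 to 0.775 m from the base axis. Payload 5.5 kg.
Tool frame: the origin (TCP) lies on the front face of the gripper's body, between the roots of the fingers; the fingertips stand 80 mm ahead of it and the grasp point (between the pads) lies 61 mm ahead of it; z points along the fingers, y is the direction in which the jaws open and shut (so a half turn about z gives the same grasp; the last joint's range is limited). The gripper opens to 88 mm and grips with 3 to 60 N. Pads are 20 mm wide; open, the fingers measure 115 mm over their backs; the gripper's body (75 mm by 178 mm) begins 61 mm behind the grasp point.
Start: joints at [1.045, 0.091, 1.231, -0, 1.82, -0.057], TCP at [0.271, 0.535, 0.303] pointing down, gripper open.
Joint ranges: [-2.87, 2.87], [-0.86, 2.18], [0.17, 2.46], [-1.51, 4.65], [0.06, 2.69], [-2.65, 2.65]. Speed limits (rad/s): [2.57, 2.57, 3.01, 3.14, 3.14, 3.14].

INTERFACE

Orientations are given as a rotation vector (axis times angle).
In Python, from station import read_state, vision, bot gives the robot as it stands. The module is installed in compiled form; this text tells all that it offers.
- The arm moves only by the tool jog_arm, never from a script. Its argument "moves" is a list of rows, each a list of 7 numbers: the shift along the tool's x, y, z in m, then the turn, a rotation vector about the tool's x, y, z in degrees, then the gripper command: -1 is shut, 1 is fully open, values between are in proportion. A call has 1 to 20 rows; each row shifts and turns the pose as measured when the row begins, along the tool's axes as they then stand; what a row does not reach is not made up. A row lasts 1/10 s, in which the tool goes at most 50 mm and 8.59 degrees, less where a joint would pass 70% of its speed; a pose out of reach is approached as far as the arm can. A call is refused whole if a number of a shift passes 0.05 or a number of a turn 8.59, either way. A call with a gripper value outside its range is refused whole. The fingers move at their own pace and stop on an object; "newtons" is the grip in N (left out, the last holds). Time passes only in rows, so rows that do not move let the fingers close. It gives the time, the measured TCP pose, the force and the opening at its end, in the units of the state.
- read_state(): the state, without advancing time (a new reading comes with each control period).
- vision.capture(name): name is "scene" or "top" or "wrist"; returns a dict with "img" (420x560x3 uint8, red, green, blue), "depth" (420x560 float32, m along the optical axis (not along the pixel's ray), 0 where there is no reading), "intrinsics" (3x3 intrinsics, pixels), "k1" (the pictures are not rectified: a ray, as slopes to the right and down, at radius r is drawn at 1 + k1 r^2 times it, then the intrinsics apply), "extrinsics" (4x4, takes a point from world to camera coordinates); the wrist camera has in their place "hand_eye" (4x4, takes a point from camera to tool coordinates, whose origin is the TCP and whose axes are the flange's). Camera axes: x right, y down, z forward; pixel columns grow to the right and rows downward; lengths in m; the calibration is good to about 2 mm. A picture is of the moment at which its call begins: read the wrist's pose just before it.
- bot.finish_job(): hands the job in, once; it reports no verdict.
The state is a dict: "time_s": time; "q": joint angles; "qd": joint speeds; "effort": joint torques, N m; "ee_pos": TCP position; "ee_rot": TCP orientation; "contact_force": force on the tool from outside, world axes, zero at the start; "wrist_torque": the same for the moment, N m; "gripper_width": finger opening in m.
Only numpy, scipy, OpenCV 4.12 (cv2) and the standard library are available. Lean on these libraries where they do the work, as an engineer would, in place of code of your own. Each camera call takes 0.05 s, during which the arm holds its last target.

TASK

The balance on the levelling stand rocks on one of its four corner feet. Gently press down on its corner lugs with a fingertip, one after another, until you find the one that gives, then press that corner's shim leaf (the slanting steel tab sticking out of its foot towards you) down until it lies flat. Leave the other three leaves up, do not lift or shift the balance, leave the things around it alone, and finish clear of everything.

Things in the scene. Friction and masses are not known exactly. Their poses are not given: they have to be found in the camera images.
- stand: Fixed aluminium levelling stand, slab 235 x 225 x 8 mm. Origin on the bench under the balance's centre; z up, -x the side towards the robot (near), +y left. It carries four dark steel foot blocks, one under each corner lug, each with a steel shim leaf hinged on its near side. Upright dowels at the ends of the balance stop it sliding.
- balance: Low laboratory balance, white case 150 x 100 x 30 mm with a round steel pan (top 36 mm above the origin), about 0.9 kg, lying loose on the four feet. From each long side two flat grey lugs stick out, one at each corner. Origin: centre, at the underside of the lugs, 34 mm above the bench; axes as the stand's.
- lug_near_left (a point): Centre of the top of the near left corner lug (seen from the robot), right above its foot's pad, 44 mm above the bench, 35 mm out from the case side. Lug 40 mm along x, 57 mm out from the case, 10 mm thick. Three lugs are firm; one, a different one each time, sinks 5 mm under 2 to 5 N and springs back.
- lug_near_right (a point): Centre of the top of the near right corner lug (seen from the robot), right above its foot's pad, 44 mm above the bench, 35 mm out from the case side. Lug 40 mm along x, 57 mm out from the case, 10 mm thick. Three lugs are firm; one, a different one each time, sinks 5 mm under 2 to 5 N and springs back.
- lug_far_left (a point): Centre of the top of the far left corner lug (seen from the robot), right above its foot's pad, 44 mm above the bench, 35 mm out from the case side. Lug 40 mm along x, 57 mm out from the case, 10 mm thick. Three lugs are firm; one, a different one each time, sinks 5 mm under 2 to 5 N and springs back.
- lug_far_right (a point): Centre of the top of the far right corner lug (seen from the robot), right above its foot's pad, 44 mm above the bench, 35 mm out from the case side. Lug 40 mm along x, 57 mm out from the case, 10 mm thick. Three lugs are firm; one, a different one each time, sinks 5 mm under 2 to 5 N and springs back.
- leaf_a (a point): Point on top of a shim leaf (49 x 30 x 4 mm), on its middle line, 36 mm from its hinge. The leaf slants up towards stand -x. Raised, the point lies 54 mm from its lug's centre towards -x and 42 mm above the bench; flat, 60 mm and 22 mm. Letters do not tell the corner (feet are swapped about): match leaf to lug by position.
- leaf_b (a point): Point on top of a shim leaf (49 x 30 x 4 mm), on its middle line, 36 mm from its hinge. The leaf slants up towards stand -x. Raised, the point lies 54 mm from its lug's centre towards -x and 42 mm above the bench; flat, 60 mm and 22 mm. Letters do not tell the corner (feet are swapped about): match leaf to lug by position.
- leaf_c (a point): Point on top of a shim leaf (49 x 30 x 4 mm), on its middle line, 36 mm from its hinge. The leaf slants up towards stand -x. Raised, the point lies 54 mm from its lug's centre towards -x and 42 mm above the bench; flat, 60 mm and 22 mm. Letters do not tell the corner (feet are swapped about): match leaf to lug by position.
- leaf_d (a point): Point on top of a shim leaf (49 x 30 x 4 mm), on its middle line, 36 mm from its hinge. The leaf slants up towards stand -x. Raised, the point lies 54 mm from its lug's centre towards -x and 42 mm above the bench; flat, 60 mm and 22 mm. Letters do not tell the corner (feet are swapped about): match leaf to lug by position.
- shim_a (a joint): Hinge of the leaf with point leaf_a (rad): 0 to 0.05 raised, as found; grows as it is pressed down; 0.6 lies flat. Hinge axis 24 mm towards -x from the lug's centre, 20 mm above the bench. Stiff (about 3.5 N at the point), stays where it is left. At a firm foot there is no gap to fill and the leaf jams at 0.25.
- shim_b (a joint): Hinge of the leaf with point leaf_b (rad): 0 to 0.05 raised, as found; grows as it is pressed down; 0.6 lies flat. Hinge axis 24 mm towards -x from the lug's centre, 20 mm above the bench. Stiff (about 3.5 N at the point), stays where it is left. At a firm foot there is no gap to fill and the leaf jams at 0.25.
- shim_c (a joint): Hinge of the leaf with point leaf_c (rad): 0 to 0.05 raised, as found; grows as it is pressed down; 0.6 lies flat. Hinge axis 24 mm towards -x from the lug's centre, 20 mm above the bench. Stiff (about 3.5 N at the point), stays where it is left. At a firm foot there is no gap to fill and the leaf jams at 0.25.
- shim_d (a joint): Hinge of the leaf with point leaf_d (rad): 0 to 0.05 raised, as found; grows as it is pressed down; 0.6 lies flat. Hinge axis 24 mm towards -x from the lug's centre, 20 mm above the bench. Stiff (about 3.5 N at the point), stays where it is left. At a firm foot there is no gap to fill and the leaf jams at 0.25.
- foil_flask: Bystander: small foil-wrapped flask, 68 x 70 x 78 mm, left of the stand. Origin: centre of its underside.
- cap_0: Bystander: blue screw cap, 34 mm across, 14 mm high, right of the stand. Origin: centre of its underside.
- petri_dish: Bystander: flat tan round dish, 91 mm across, 17 mm high, just right of the stand (a like one lies farther right). Origin: centre of its underside.

How it is judged:
By the outcome, as a careful person would: the job done as asked, in the order asked, and still so for the second after the job is handed in, with the robot touching nothing.
It also fails if it takes over 48 s, if anything falls off the work surface, if the arm or the gripper's body presses on something with over 40 N, if the wrist force passes 120 N, or if a joint passes its speed limit or range.

## Working session

There is one attempt and no reset: what is moved stays moved. The work goes in short steps, Python scripts to look and compute and a tool call to move; the robot and the scene stay as the last step left them, time stands still between calls to the robot, and variables do not carry over. Pictures are saved under pics/ and viewed, and the job is handed in when it is done.

Besides the shell and the picture viewer there is one more tool, called after "Call:" by a JSON object that holds its "op" and its "data", one argument or row to a line. jog_arm: Moves the arm, as the interface text tells. Its arguments: {"type":"object","properties":{"moves":{"type":"array","items":{"type":"array","items":{"type":"number"}}},"newtons":{"type":"number"}},"required":["moves"]}

```bash
mkdir -p pics
cat > h.py <<'E'
import numpy as np, cv2, pickle
from station import read_state, vision, bot
def cap(name,tag):
    s=read_state(); c=vision.capture(name); c=dict(c); c['state']=s
    pickle.dump(c,open(f'{tag}.pkl','wb'))
    cv2.imwrite(f'pics/{tag}.png',c['img'][:,:,::-1]); return c
E
python3 - <<'E'
from h import *
s=read_state(); print(s)
for n in ("scene","top"):
    c=cap(n,n+"0"); print(n,c['intrinsics'],c['k1'],c['extrinsics'])
E
```

```text
{'time_s': 0.0, 'q': array([ 1.04531792e+00,  9.18305005e-02,  1.23187853e+00,  2.68750355e-05,
        1.81977986e+00, -5.67122119e-02]), 'qd': array([ 3.03723650e-04, -1.16512118e-03, -1.08153418e-03,  6.47441719e-04,
       -5.02199872e-05, -1.49598103e-03]), 'effort': array([-4.02188025e-04, -4.46442533e+01, -4.06452656e+01,  7.00551225e-02,
        2.92096037e-02, -2.13416120e-04]), 'ee_pos': array([0.27100286, 0.53515324, 0.30152786]), 'ee_rot': array([-7.29470316e-01, -3.05514213e+00,  2.84103591e-03]), 'contact_force': array([-1.03272211, -0.53654597, -1.05978744]), 'wrist_torque': array([-0.01388611, -0.03637044, -0.01693467]), 'gripper_width': 0.08800654415236873}
scene [[404.05335685   0.         268.12198862]
 [  0.         404.05335685 206.10635063]
 [  0.           0.           1.        ]] -0.1063541091010712 [[ 0.45513759 -0.89023256 -0.0183238  -0.22636041]
 [-0.42282291 -0.19796897 -0.88432408  0.28792775]
 [ 0.78362654  0.41023685 -0.46651385  0.59069908]
 [ 0.          0.          0.          1.        ]]
top [[504.00738279   0.         277.37828936]
 [  0.         504.00738279 207.88730166]
 [  0.           0.           1.        ]] 0.05712773167715495 [[ 0.00176311 -0.99997447 -0.00692503  0.01875726]
 [-0.99887117 -0.00143235 -0.04747991  0.56411554]
 [ 0.04746878  0.00700092 -0.99884819  1.21738291]
 [ 0.          0.          0.          1.        ]]
```

View pics/scene0.png

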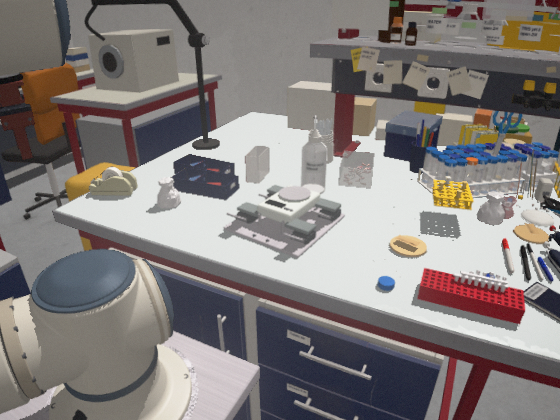

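View pics/top0.png

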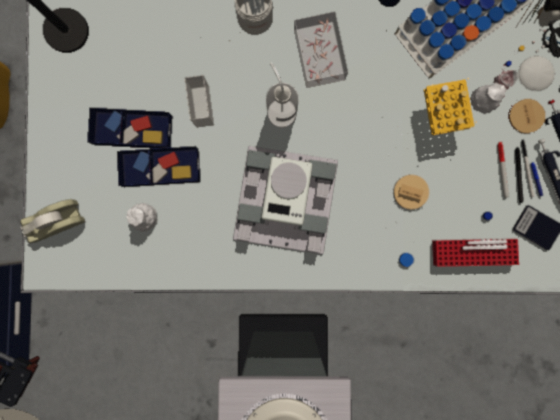

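The scene view shows the balance at about (290,205). In the top view it sits at about (287,200), slightly rotated, with lugs at its four corners. Next I zoom in and find the edges.

Run:
```python
from h import *
a=cv2.imread('pics/top0.png')[130:270,215:360]
cv2.imwrite('pics/topz.png',cv2.resize(a,None,fx=5,fy=4.2857 if 0 else 4.2,interpolation=cv2.INTER_CUBIC) if 0 else cv2.resize(a,(580,560),interpolation=cv2.INTER_CUBIC))
a=cv2.imread('pics/scene0.png')[165:265,215:355]
cv2.imwrite('pics/scenez.png',cv2.resize(a,(770,550),interpolation=cv2.INTER_CUBIC))
```

```text
(no output)
```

View pics/topz.png

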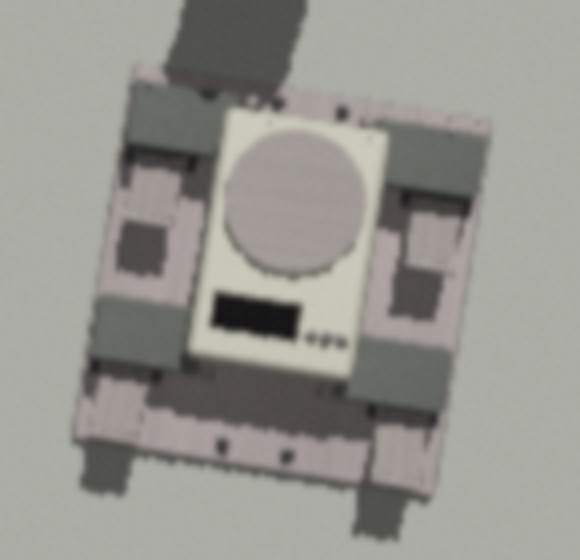

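View pics/scenez.png

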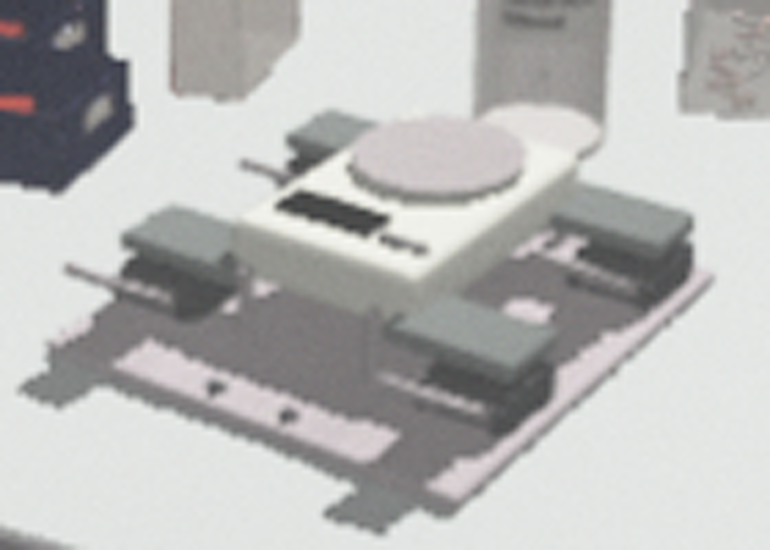

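```bash
cat >> h.py <<'E'
def ray(c,uv):
    K=c['intrinsics'];k1=c['k1'];uv=np.atleast_2d(uv).astype(float)
    d=np.c_[(uv[:,0]-K[0,2])/K[0,0],(uv[:,1]-K[1,2])/K[1,1]]; s=d.copy()
    for _ in range(20): s=d/(1+k1*(s**2).sum(1,keepdims=True))
    return np.c_[s,np.ones(len(s))]
def cam2w(c):
    if 'extrinsics' in c: return np.linalg.inv(c['extrinsics'])
    from scipy.spatial.transform import Rotation as R
    T=np.eye(4);T[:3,:3]=R.from_rotvec(c['state']['ee_rot']).as_matrix();T[:3,3]=c['state']['ee_pos']
    return T@c['hand_eye']
def onplane(c,uv,z):
    T=cam2w(c);r=ray(c,uv)@T[:3,:3].T;o=T[:3,3]
    return o+r*((z-o[2])/r[:,2])[:,None]
def proj(c,P):
    T=np.linalg.inv(cam2w(c));p=np.atleast_2d(P)@T[:3,:3].T+T[:3,3]
    s=p[:,:2]/p[:,2:];s=s*(1+c['k1']*(s**2).sum(1,keepdims=True));K=c['intrinsics']
    return np.c_[s[:,0]*K[0,0]+K[0,2],s[:,1]*K[1,1]+K[1,2]]
def load(t): return pickle.load(open(t+'.pkl','rb'))
E
python3 - <<'E'
from h import *
c=load('top0'); im=c['img'].astype(int)
r,g,b=im[...,0],im[...,1],im[...,2]
for p in [(254,160),(325,170),(249,213),(315,224)]: print(p,im[p[1],p[0]])
m=((g-r>4)&(g<125)&(g>70)).astype(np.uint8); m[:130]=0;m[265:]=0;m[:,:225]=0;m[:,350:]=0
m=cv2.morphologyEx(m,cv2.MORPH_OPEN,np.ones((3,3)))
n,l,st,ce=cv2.connectedComponentsWithStats(m)
for i in range(1,n):
    if st[i,4]<60: continue
    ct,_=cv2.findContours((l==i).astype(np.uint8),0,2)
    rc=cv2.minAreaRect(ct[0]); W=onplane(c,[rc[0]],.044)[0]
    box=onplane(c,cv2.boxPoints(rc),.044)
    e=np.diff(np.vstack([box,box[:1]]),axis=0)
    print(st[i],rc[0],W.round(4),'sides',np.linalg.norm(e[:2],axis=1).round(4),np.degrees(np.arctan2(e[:2,1],e[:2,0])).round(1), onplane(c,[ce[i]],.044)[0].round(4))
mm=((im.min(2)>185)&(r-b>8)).astype(np.uint8);mm[:130]=0;mm[265:]=0;mm[:,:225]=0;mm[:,350:]=0
print(im[165,275],im[222,300],im[260,230])
n,l,st,ce=cv2.connectedComponentsWithStats(mm); i=1+st[1:,4].argmax(); print(st[i])
ct,_=cv2.findContours((l==i).astype(np.uint8),0,2);rc=cv2.minAreaRect(ct[0]); box=onplane(c,cv2.boxPoints(rc),.064);e=np.diff(box,axis=0)
print(rc,box.round(4),box.mean(0),np.linalg.norm(e,axis=1),np.degrees(np.arctan2(e[:,1],e[:,0])))
E
```

```text
(254, 160) [104 107 102]
(325, 170) [102 105 100]
(249, 213) [103 107 101]
(315, 224) [102 104  99]
[203 202 187] [190 188 175] [172 173 165]
[296 162  14  13  52]
((304.284912109375, 165.44717407226562), (16.278820037841797, 7.555830001831055), 47.48955154418945) [[ 0.6697 -0.0243  0.064 ]
 [ 0.6818 -0.0373  0.064 ]
 [ 0.6535 -0.0632  0.064 ]
 [ 0.6414 -0.0501  0.064 ]] [ 0.66158293 -0.04371464  0.064     ] [0.01779248 0.0383092  0.01777124] [ -47.32852877 -137.647573    132.64169987]
```

Run:
```python
from h import *
c=load('top0'); im=cv2.medianBlur(c['img'],3).astype(int)
r,g,b=im[...,0],im[...,1],im[...,2]
roi=np.zeros(r.shape,bool);roi[140:262,228:345]=1
m=(roi&(g-b>=2)&(g>=r)&(g<125)&(g>88)).astype(np.uint8)
m=cv2.morphologyEx(m,cv2.MORPH_OPEN,np.ones((3,3)))
n,l,st,ce=cv2.connectedComponentsWithStats(m)
out=c['img'].copy(); out[m>0]=[255,0,0]
for i in range(1,n):
    if st[i,4]<60: continue
    ct,_=cv2.findContours((l==i).astype(np.uint8),0,2)
    rc=cv2.minAreaRect(ct[0])
    box=onplane(c,cv2.boxPoints(rc),.044)
    e=np.diff(np.vstack([box,box[:1]]),axis=0)
    print(st[i],rc[0],'sides',np.linalg.norm(e[:2],axis=1).round(4),np.degrees(np.arctan2(e[:2,1],e[:2,0])).round(1), onplane(c,[rc[0]],.044)[0].round(4),onplane(c,[ce[i]],.044)[0].round(4))
mm=(roi&(r-b>=10)&(r>165)).astype(np.uint8);mm=cv2.morphologyEx(mm,cv2.MORPH_OPEN,np.ones((3,3)))
out[mm>0]=[0,255,0]
n,l,st,ce=cv2.connectedComponentsWithStats(mm); i=1+st[1:,4].argmax(); print(st[i])
ct,_=cv2.findContours((l==i).astype(np.uint8),0,2);rc=cv2.minAreaRect(ct[0]); box=onplane(c,cv2.boxPoints(rc),.064);e=np.diff(box,axis=0)
print(rc,box.mean(0),np.linalg.norm(e,axis=1),np.degrees(np.arctan2(e[:,1],e[:,0])))
cv2.imwrite('pics/seg0.png',cv2.resize(out[130:270,215:360,::-1],(580,560)))
# scene-depth check
print(c['depth'][200,287],c['depth'][160,254])
```

```text
[247 151  27  17 341] (259.6069030761719, 159.05490112304688) sides [0.0353 0.0612] [ -8.5 -98.7] [0.6795 0.0622 0.044 ] [0.6795 0.064  0.044 ]
[311 161  25  17 339] (322.8427734375, 169.17904663085938) sides [0.0352 0.0564] [ -7.6 -97.7] [ 0.6553 -0.0889  0.044 ] [ 0.6551 -0.089   0.044 ]
[238 204  25  18 351] (249.82432556152344, 212.5540771484375) sides [0.0356 0.0568] [ -9.1 -99.4] [0.5514 0.085  0.044 ] [0.5517 0.0853 0.044 ]
[302 215  25  17 348] (314.46820068359375, 222.95663452148438) sides [0.0352 0.0577] [ -8.8 -98.7] [ 0.5269 -0.0687  0.044 ] [ 0.5265 -0.069   0.044 ]
[ 263  153   55   70 1398]
((293.90814208984375, 187.74864196777344), (53.49516296386719, 67.73974609375), 8.972626686096191) [ 0.60922833 -0.01934116  0.064     ] [0.15940783 0.12571124 0.15911581] [ -8.79950514 -99.01075246 170.95295535]
1.17642 1.2044106
```

View pics/seg0.png

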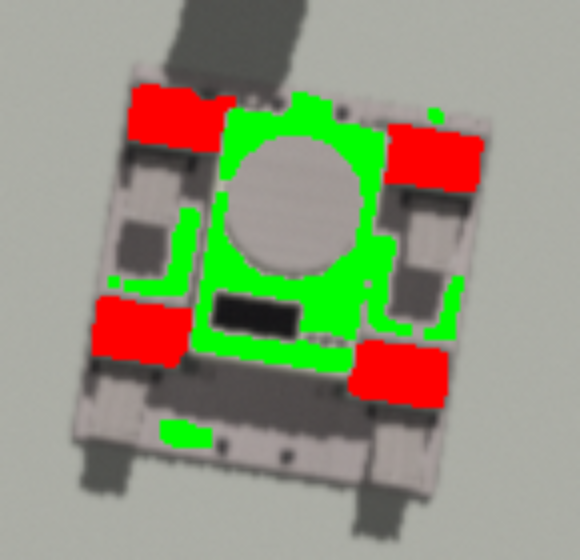

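Call:
{"op": "jog_arm", "data": {
  "moves": [
    [0,0,0,0,0,-6,-1],
    [0,0,0,0,0,-6,-1],
    [0,0,0,0,0,-6,-1],
    [-0.0275,-0.041,0,0,0,0,-1],
    [-0.0275,-0.041,0,0,0,0,-1],
    [-0.0275,-0.041,0,0,0,0,-1],
    [-0.0275,-0.041,0,0,0,0,-1],
    [-0.0275,-0.041,0,0,0,0,-1],
    [-0.0275,-0.041,0,0,0,0,-1],
    [-0.0275,-0.041,0,0,0,0,-1],
    [-0.0275,-0.041,0,0,0,0,-1],
    [-0.0275,-0.041,0,0,0,0,-1],
    [-0.0275,-0.041,0,0,0,0,-1],
    [-0.0275,-0.041,0,0,0,0,-1],
    [-0.0275,-0.041,0,0,0,0,-1],
    [0,0,0,0,0,0,-1],
    [0,0,0,0,0,0,-1]
  ],
  "newtons": 10
}}

```text
time_s: 1.8
ee_pos: [0.531, -0.0096, 0.2916]
ee_rot: [-0.215, -3.12, 0.02]
contact_force: [-0.0, 0.0, -0.4]
gripper_width: 0.0005
```

```bash
cat >> h.py <<'E'
from scipy.spatial.transform import Rotation as R
def st():
    s=read_state(); M=R.from_rotvec(s['ee_rot']).as_matrix()
    print('t',round(s['time_s'],2),'p',s['ee_pos'].round(4),'tip',(s['ee_pos']+.08*M[:,2]).round(4),'yawy',np.degrees(np.arctan2(M[1,1],M[0,1])).round(2),'z',M[:,2].round(4),'F',s['contact_force'].round(2),'w',round(s['gripper_width'],4)); return s,M
E
python3 - <<'E'
from h import *
st(); c=cap('wrist','w1'); print(c['intrinsics'],c['k1'],c['hand_eye'])
c2=cap('scene','s1')
E
```

```text
t 1.8 p [ 0.531  -0.0096  0.2916] tip [ 0.5299 -0.0105  0.2116] yawy 82.11 z [-0.0145 -0.0116 -0.9998] F [-0.02  0.01 -0.36] w 0.0005
[[303.68575163   0.         277.3632354 ]
 [  0.         303.68575163 208.7206692 ]
 [  0.           0.           1.        ]] -0.06555221002743934 [[ 1.15735551e-03 -9.70582644e-01 -2.40765429e-01  6.69559931e-02]
 [ 9.99999296e-01  1.18670763e-03  2.30799925e-05  1.02941970e-03]
 [ 2.63317131e-04 -2.40765286e-01  9.70583334e-01 -8.22379500e-02]
 [ 0.00000000e+00  0.00000000e+00  0.00000000e+00  1.00000000e+00]]
```

View pics/w1.png

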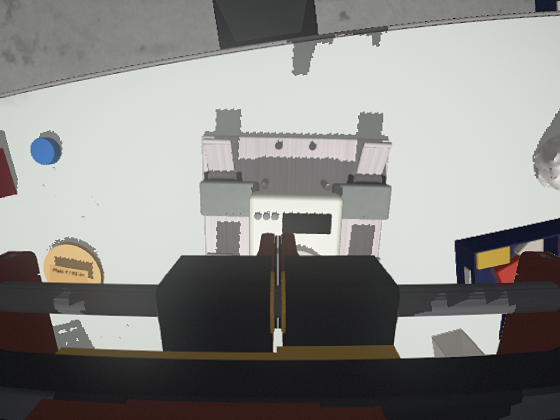

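View pics/s1.png

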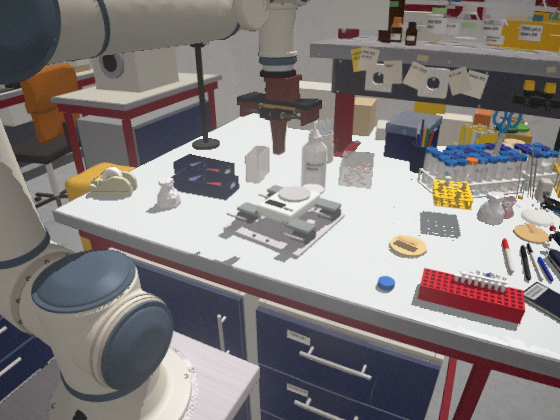

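The wrist view shows the near right lug at about (228,197), the near left lug at about (364,200), and the raised near leaves at about (220,158) and (372,160). In the scene view the arm is above the balance and the wash bottle stands behind it at about (315,160). Next I measure lugs, leaves and bottle from the wrist view.

Run:
```python
from h import *
c=load('w1'); im=cv2.medianBlur(c['img'],3).astype(int)
a=c['img'][100:260,180:410]; cv2.imwrite('pics/w1z.png',cv2.resize(a[:,:,::-1],(800,556),interpolation=cv2.INTER_CUBIC))
r,g,b=im[...,0],im[...,1],im[...,2]
print(im[197,228],im[197,370],im[160,372],im[150,300])
roi=np.zeros(r.shape,bool);roi[165:230,190:400]=1
m=(roi&(abs(g-im[197,228][1])<14)&(g>=r+1)).astype(np.uint8)
m=cv2.morphologyEx(m,cv2.MORPH_OPEN,np.ones((3,3)))
n,l,s_,ce=cv2.connectedComponentsWithStats(m)
for i in range(1,n):
    if s_[i,4]<150: continue
    ct,_=cv2.findContours((l==i).astype(np.uint8),0,2); rc=cv2.minAreaRect(ct[0]); box=onplane(c,cv2.boxPoints(rc),.044); e=np.diff(box,axis=0)
    print(s_[i],rc, onplane(c,[rc[0]],.044)[0].round(4),np.linalg.norm(e,axis=1)[:2],np.degrees(np.arctan2(e[:2,1],e[:2,0])))
# expected
cen=np.array([.6034,-.002]);y=np.radians(-9);ex=np.array([np.cos(y),np.sin(y)]);ey=np.array([-ex[1],ex[0]])
for sx in(-1,1):
  for sy in (-1,1):
    p=cen+.065*sx*ex+.085*sy*ey; print(sx,sy,p.round(4),'w',proj(c,[*p,.044]).round(0),'leaf',proj(c,[*(p-.054*ex),.042]).round(0),'scene',proj(load('scene0'),[*p,.044]).round(1),proj(load('scene0'),[*(p-.054*ex),.042]).round(1))
print('tip in scene',proj(load('s1'),[.53,-.0105,.2116]))
# bottle
A=load('top0');B=load('scene0')
for n_,ua,ub in(('bottle nozzle',(277,70),(316,118)),('cap',(281,90),(316,140)),):
    P1=A['extrinsics'];P2=B['extrinsics']
    X=cv2.triangulatePoints(P1[:3],P2[:3],ray(A,ua)[0,:2].reshape(2,1),ray(B,ub)[0,:2].reshape(2,1)); print(n_,(X[:3]/X[3]).T)
print('bottle base',onplane(B,(313,188),0),onplane(A,(282,118),0))
```

```text
[151 156 151] [144 151 146] [217 209 208] [212 204 205]
[ 200  183   52   33 1607] ((225.5, 199.0), (32.0, 51.0), 90.0) [ 0.5236 -0.0693  0.044 ] [0.056577   0.03630676] [82.18487821 -8.93780277]
[ 342  187   49   33 1510] ((365.8370056152344, 202.69308471679688), (48.06230163574219, 31.80477523803711), 1.5074357986450195) [0.5485 0.0853 0.044 ] [0.03617353 0.0534587 ] [173.44212174  80.95923486]
-1 -1 [ 0.5259 -0.0758] w [[220. 202.]] leaf [[220. 153.]] scene [[301.9 223.8]] [[289.3 234.5]]
-1 1 [0.5525 0.0921] w [[372. 205.]] leaf [[376. 156.]] scene [[245.7 205. ]] [[232.1 214.1]]
1 -1 [ 0.6543 -0.0961] w [[223. 306.]] leaf [[222. 264.]] scene [[328.5 202.8]] [[318.  211.7]]
1 1 [0.6809 0.0718] w [[362. 309.]] leaf [[366. 268.]] scene [[274.8 187.2]] [[263.4 194.9]]
tip in scene [[277.20204218 151.9757469 ]]
bottle nozzle [[0.842045   0.01812395 0.20706952]]
cap [[0.8173573  0.00831441 0.14914906]]
bottle base [[0.80845345 0.00578576 0.        ]] [[0.78838715 0.0086613  0.        ]]
```

View pics/w1z.png

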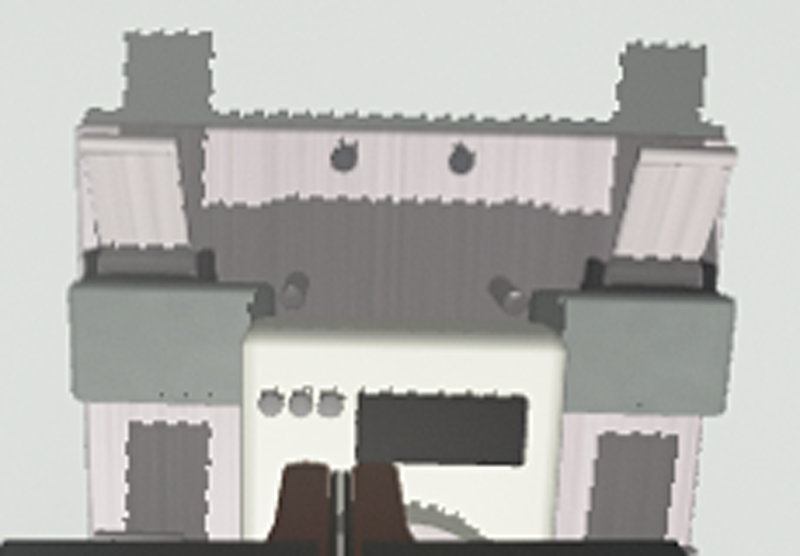

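```bash
cat >> h.py <<'E'
cen=np.array([.6030,-.0020]);yw=np.radians(-9);ex=np.array([np.cos(yw),np.sin(yw)]);ey=np.array([-ex[1],ex[0]])
LUG={'NL':(-1,1),'NR':(-1,-1),'FL':(1,1),'FR':(1,-1)}
def lug(n): a,b=LUG[n]; return cen+.065*a*ex+.085*b*ey
def leaf(n,d): return lug(n)-d*ex
def togo(xy,z):
    s,M=st(); Y=np.array([*ey,0]);Z=np.array([0,0,-1.]);X=np.cross(Y,Z);D=np.c_[X,Y,Z]
    rot=R.from_matrix(M.T@D).as_rotvec(degrees=True)
    tip=np.array([*xy,z]); tcp=tip-.08*Z
    print('tool shift mm',(M.T@(tcp-s['ee_pos'])*1000).round(1),'turn',rot.round(2))
E
python3 - <<'E'
from h import *
for n in LUG: print(n,lug(n)); togo(lug(n),.074)
E
```

```text
NL [0.55209719 0.09212175]
t 1.9 p [ 0.5307 -0.0084  0.2917] tip [ 0.5296 -0.0093  0.2117] yawy 82.24 z [-0.0142 -0.012  -0.9998] F [-0.44  0.03  0.35] w 0.0006
tool shift mm [ -9.3 104.3 136.1] turn [-0.8  -0.7   1.24]
NR [ 0.52550333 -0.07578527]
t 1.9 p [ 0.5307 -0.0084  0.2917] tip [ 0.5296 -0.0093  0.2117] yawy 82.24 z [-0.0142 -0.012  -0.9998] F [-0.44  0.03  0.35] w 0.0006
tool shift mm [ -5.6 -65.6 138.5] turn [-0.8  -0.7   1.24]
FL [0.68049667 0.07178527]
t 1.9 p [ 0.5307 -0.0084  0.2917] tip [ 0.5296 -0.0093  0.2117] yawy 82.24 z [-0.0142 -0.012  -0.9998] F [-0.44  0.03  0.35] w 0.0006
tool shift mm [-139.2  101.5  134.6] turn [-0.8  -0.7   1.24]
FR [ 0.65390281 -0.09612175]
t 1.9 p [ 0.5307 -0.0084  0.2917] tip [ 0.5296 -0.0093  0.2117] yawy 82.24 z [-0.0142 -0.012  -0.9998] F [-0.44  0.03  0.35] w 0.0006
tool shift mm [-135.6  -68.4  137. ] turn [-0.8  -0.7   1.24]
```

Call:
{"op": "jog_arm", "data": {
  "moves": [
    [0,0,0,-0.8,-0.7,1.2,-1],
    [-0.003,-0.033,0,0,0,0,-1],
    [-0.003,-0.033,0,0,0,0,-1],
    [0,0,0.03,0,0,0,-1],
    [0,0,0.03,0,0,0,-1],
    [0,0,0.03,0,0,0,-1],
    [0,0,0.03,0,0,0,-1],
    [0,0,0,0,0,0,-1],
    [0,0,0,0,0,0,-1]
  ]
}}

```text
time_s: 2.8
ee_pos: [0.5263, -0.0637, 0.1731]
ee_rot: [0.228, 3.118, 0.009]
contact_force: [-0.2, 0.2, 0.1]
gripper_width: 0.0009
```

Run:
```python
from h import *
togo(lug('NR'),.050)
```

```text
t 2.8 p [ 0.5263 -0.0637  0.1731] tip [ 0.5275 -0.0634  0.0931] yawy 81.65 z [ 0.0152  0.0047 -0.9999] F [-0.21  0.23  0.12] w 0.0009
tool shift mm [ -0.4 -12.3  43.1] turn [0.4  0.82 0.65]
```

Call:
{"op": "jog_arm", "data": {
  "moves": [
    [0,-0.012,0,0.4,0.8,0.6,-1],
    [0,0,0.015,0,0,0,-1],
    [0,0,0.015,0,0,0,-1],
    [0,0,0,0,0,0,-1],
    [0,0,0,0,0,0,-1]
  ]
}}

```text
time_s: 3.3
ee_pos: [0.5264, -0.0762, 0.1464]
ee_rot: [0.245, 3.124, -0.002]
contact_force: [-0.9, -0.6, 0.2]
gripper_width: 0.0003
```

Run:
```python
from h import *
togo(lug('NR'),.050)
c=cap('wrist','w2')
cv2.imwrite('pics/w2b.png',c['img'][:,:,::-1])
```

```text
t 3.3 p [ 0.5264 -0.0762  0.1464] tip [ 0.527  -0.0763  0.0664] yawy 81.04 z [ 0.0076 -0.0019 -1.    ] F [-0.85 -0.65  0.17] w 0.0003
tool shift mm [ 1.1  0.3 16.4] turn [-0.04  0.45  0.04]
```

View pics/w2.png

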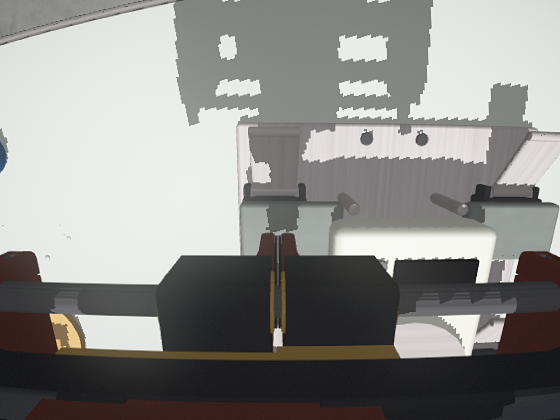

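The fingertip at about (278,235) is centred over the near right lug, columns 242–330, pad at about 276. I'll descend gently from here.

Call:
{"op": "jog_arm", "data": {
  "moves": [
    [0.001,0,0.008,0,0.4,0,-1],
    [0,0,0.007,0,0,0,-1],
    [0,0,0.003,0,0,0,-1],
    [0,0,0,0,0,0,-1]
  ]
}}

```text
time_s: 3.75
ee_pos: [0.5255, -0.0759, 0.127]
ee_rot: [0.245, 3.132, -0.001]
contact_force: [0.1, -0.1, -0.0]
gripper_width: 0.0004
```

Run:
```python
from h import *
togo(lug('NR'),.044)
```

```text
t 3.75 p [ 0.5255 -0.0759  0.127 ] tip [ 0.5255 -0.076   0.047 ] yawy 81.04 z [ 1.e-04 -6.e-04 -1.e+00] F [ 0.06 -0.13 -0.02] w 0.0004
tool shift mm [-0.   0.1  3. ] turn [-0.03  0.01  0.04]
```

Call:
{"op": "jog_arm", "data": {
  "moves": [
    [0,0,0.002,0,0,0,-1],
    [0,0,0.0015,0,0,0,-1],
    [0,0,0.0015,0,0,0,-1]
  ]
}}

```text
time_s: 4.05
ee_pos: [0.5255, -0.0759, 0.1242]
ee_rot: [0.245, 3.131, -0.001]
contact_force: [-5.1, 1.3, 10.7]
gripper_width: 0.0006
```

Near right is firm: 10 N with the tip at 44 mm. I'll lift and go to near left, travelling above the pan.

Call:
{"op": "jog_arm", "data": {
  "moves": [
    [0,0,-0.01,0,0,0,-1],
    [0,0,-0.03,0,0,0,-1],
    [0,0,-0.03,0,0,0,-1],
    [0,0.042,0,0,0,0,-1],
    [0,0.042,0,0,0,0,-1],
    [0,0.042,0,0,0,0,-1],
    [0,0.042,0,0,0,0,-1],
    [0,0,0,0,0,0,-1],
    [0,0,0,0,0,0,-1]
  ]
}}

```text
time_s: 4.95
ee_pos: [0.5541, 0.0947, 0.2038]
ee_rot: [0.25, 3.121, 0.0]
contact_force: [-0.6, 0.3, 0.1]
gripper_width: 0.0002
```

Run:
```python
from h import *
togo(lug('NL'),.050)
```

```text
t 4.95 p [0.5541 0.0947 0.2038] tip [0.555  0.0947 0.1238] yawy 80.84 z [ 1.050e-02 -7.000e-04 -9.999e-01] F [-0.63  0.32  0.06] w 0.0002
tool shift mm [ 2.4 -3.  73.8] turn [ 0.05  0.6  -0.16]
```

Call:
{"op": "jog_arm", "data": {
  "moves": [
    [0.002,-0.003,0.01,0,0.6,-0.2,-1],
    [0,0,0.03,0,0,0,-1],
    [0,0,0.02,0,0,0,-1],
    [0,0,0.005,0,0,0,-1],
    [0,0,0,0,0,0,-1],
    [0,0,0,0,0,0,-1]
  ]
}}

```text
time_s: 5.55
ee_pos: [0.5512, 0.0849, 0.1367]
ee_rot: [-0.256, -3.13, 0.001]
contact_force: [-0.4, -0.8, -0.2]
gripper_width: 0.0004
```

Run:
```python
from h import *
togo(lug('NL'),.047)
```

```text
t 5.55 p [0.5512 0.0849 0.1367] tip [0.5512 0.0849 0.0567] yawy 80.65 z [-8.e-04 -5.e-04 -1.e+00] F [-0.39 -0.81 -0.18] w 0.0004
tool shift mm [0.3 7.3 9.7] turn [-0.03 -0.04 -0.35]
```

Call:
{"op": "jog_arm", "data": {
  "moves": [
    [0,0.007,0.003,0,0,-0.3,-1],
    [0,0,0,0,0,0,-1],
    [0,0,0.005,0,0,0,-1],
    [0,0,0,0,0,0,-1]
  ]
}}

```text
time_s: 5.95
ee_pos: [0.5538, 0.0921, 0.1313]
ee_rot: [0.248, 3.128, 0.001]
contact_force: [0.2, -0.4, 0.4]
gripper_width: 0.0005
```

Run:
```python
from h import *
togo(lug('NL'),.047)
cap('wrist','w3')
```

```text
t 5.95 p [0.5538 0.0921 0.1313] tip [0.5541 0.0921 0.0513] yawy 80.94 z [ 0.0041  0.     -1.    ] F [ 0.23 -0.42  0.36] w 0.0005
tool shift mm [ 1.7 -0.2  4.3] turn [ 0.04  0.23 -0.06]
```

View pics/w3.png

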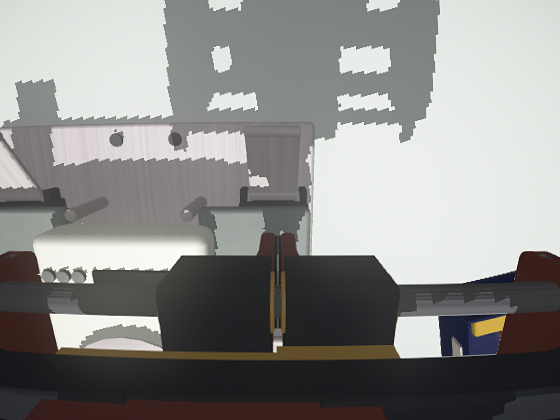

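The fingertip at about (278,235) is over the near left lug, columns 215–310, with the leaf's midline at about 273.

Call:
{"op": "jog_arm", "data": {
  "moves": [
    [0.001,-0.001,0.003,0,0.2,0,-1],
    [0,0,0.0015,0,0,0,-1],
    [0,0,0.0015,0,0,0,-1],
    [0,0,0.0015,0,0,0,-1]
  ]
}}

```text
time_s: 6.4
ee_pos: [0.553, 0.0913, 0.1243]
ee_rot: [0.248, 3.13, 0.002]
contact_force: [-0.5, -0.5, 1.5]
gripper_width: 0.0007
```

Call:
{"op": "jog_arm", "data": {
  "moves": [
    [0,0,0.0015,0,0,0,-1]
  ]
}}

```text
time_s: 6.5
ee_pos: [0.553, 0.0913, 0.1243]
ee_rot: [0.247, 3.129, 0.002]
contact_force: [-5.7, -0.2, 13.7]
gripper_width: 0.0005
```

Call:
{"op": "jog_arm", "data": {
  "moves": [
    [0,0,0.0015,0,0,0,-1]
  ]
}}

```text
time_s: 6.6
ee_pos: [0.553, 0.0913, 0.1243]
ee_rot: [0.247, 3.129, 0.002]
contact_force: [-4.9, -0.6, 8.3]
gripper_width: 0.0007
```

Near left is firm as well: z stays at 124.3 mm under 8–14 N. Next is far left.

Call:
{"op": "jog_arm", "data": {
  "moves": [
    [0,0,-0.01,0,0,0,-1],
    [0,0,-0.02,0,0,0,-1],
    [0,0,-0.02,0,0,0,-1],
    [-0.04,0,0,0,0,0,-1],
    [-0.04,0,0,0,0,0,-1],
    [-0.035,0,0,0,0,0,-1],
    [0,0,0,0,0,0,-1],
    [0,0,0,0,0,0,-1],
    [0,0,0,0,0,0,-1]
  ]
}}

```text
time_s: 7.5
ee_pos: [0.6693, 0.073, 0.1792]
ee_rot: [0.246, 3.128, 0.002]
contact_force: [-0.9, -1.3, -0.5]
gripper_width: 0.0002
```

Run:
```python
from h import *
togo(lug('FL'),.055)
```

```text
t 7.5 p [0.6693 0.073  0.1792] tip [0.6697 0.073  0.0992] yawy 81.0 z [ 0.0043  0.0012 -1.    ] F [-0.93 -1.27 -0.54] w 0.0002
tool shift mm [-11.    0.5  44.2] turn [0.11 0.23 0.  ]
```

Call:
{"op": "jog_arm", "data": {
  "moves": [
    [-0.011,0,0,0,0.2,0,-1],
    [0,0,0.018,0,0,0,-1],
    [0,0,0.016,0,0,0,-1],
    [0,0,0.005,0,0,0,-1],
    [0,0,0,0,0,0,-1],
    [0,0,0,0,0,0,-1]
  ]
}}

```text
time_s: 8.1
ee_pos: [0.6756, 0.0729, 0.1379]
ee_rot: [-0.243, -3.131, -0.003]
contact_force: [0.2, -0.7, 0.3]
gripper_width: 0.0004
```

Run:
```python
from h import *
togo(lug('FL'),.047)
cap('wrist','w4'); cap('top','t4')
```

```text
t 8.1 p [0.6756 0.0729 0.1379] tip [0.6755 0.073  0.0579] yawy 81.12 z [-6.0e-04  2.1e-03 -1.0e+00] F [ 0.17 -0.71  0.28] w 0.0004
tool shift mm [-5.  -0.3 10.9] turn [ 0.11 -0.05  0.12]
```

View pics/w4.png

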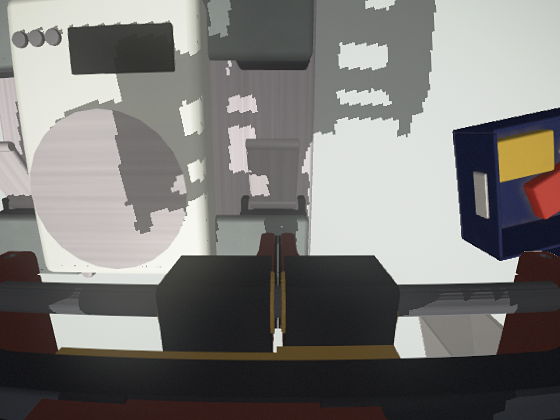

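View pics/t4.png

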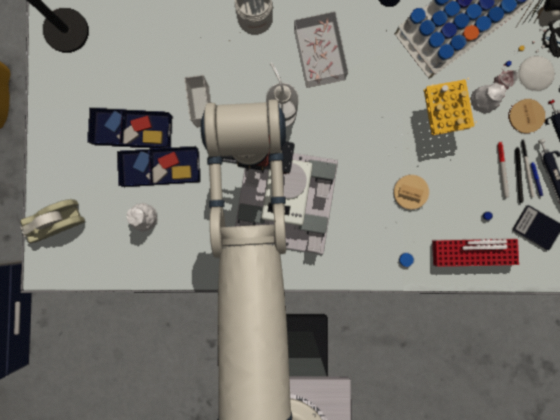

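The fingertip at about (278,235) is over the far left lug, columns 215–310. The arm stays clear of the bottle.

Call:
{"op": "jog_arm", "data": {
  "moves": [
    [-0.005,-0.001,0.004,0,0,0,-1],
    [0,0,0.004,0,0,0,-1],
    [0,0,0.0015,0,0,0,-1],
    [0,0,0,0,0,0,-1]
  ]
}}

```text
time_s: 8.6
ee_pos: [0.682, 0.0708, 0.1298]
ee_rot: [0.243, 3.129, 0.004]
contact_force: [0.4, -0.6, -1.5]
gripper_width: 0.0004
```

Call:
{"op": "jog_arm", "data": {
  "moves": [
    [0,0,0.0015,0,0,0,-1],
    [0,0,0.0015,0,0,0,-1]
  ]
}}

```text
time_s: 8.8
ee_pos: [0.6822, 0.0708, 0.127]
ee_rot: [0.243, 3.129, 0.004]
contact_force: [-0.3, 0.3, 0.3]
gripper_width: 0.0008
```

Call:
{"op": "jog_arm", "data": {
  "moves": [
    [0,0,0.0015,0,0,0,-1],
    [0,0,0.0015,0,0,0,-1]
  ]
}}

```text
time_s: 9.0
ee_pos: [0.6822, 0.0708, 0.1244]
ee_rot: [0.243, 3.128, 0.004]
contact_force: [-4.3, -0.8, 8.2]
gripper_width: 0.0002
```

Call:
{"op": "jog_arm", "data": {
  "moves": [
    [0,0,0.001,0,0,0,-1]
  ]
}}

```text
time_s: 9.1
ee_pos: [0.6822, 0.0708, 0.1244]
ee_rot: [0.243, 3.128, 0.004]
contact_force: [-2.9, 0.1, 5.3]
gripper_width: 0.0005
```

Far left is firm: 5–8 N with no movement. I'll go to far right, above the pan.

Call:
{"op": "jog_arm", "data": {
  "moves": [
    [0,0,-0.01,0,0,0,-1],
    [0,0,-0.03,0,0,0,-1],
    [0,0,-0.03,0,0,0,-1],
    [0,-0.042,0,0,0,0,-1],
    [0,-0.042,0,0,0,0,-1],
    [0,-0.042,0,0,0,0,-1],
    [0,-0.036,0,0,0,0,-1],
    [0,0,0,0,0,0,-1],
    [0,0,0,0,0,0,-1],
    [0,0,0,0,0,0,-1]
  ]
}}

```text
time_s: 10.1
ee_pos: [0.657, -0.093, 0.2025]
ee_rot: [0.238, 3.122, 0.003]
contact_force: [0.1, 0.2, -0.7]
gripper_width: 0.0007
```

Run:
```python
from h import *
togo(lug('FR'),.055)
```

```text
t 10.1 p [ 0.657  -0.093   0.2025] tip [ 0.6578 -0.0929  0.1225] yawy 81.3 z [ 0.011   0.0014 -0.9999] F [ 0.13  0.16 -0.69] w 0.0007
tool shift mm [ 3.3 -3.8 67.5] turn [0.17 0.61 0.3 ]
```

Call:
{"op": "jog_arm", "data": {
  "moves": [
    [0.003,-0.004,0,0.2,0.6,0.3,-1],
    [0,0,0.03,0,0,0,-1],
    [0,0,0.025,0,0,0,-1],
    [0,0,0.008,0,0,0,-1],
    [0,0,0,0,0,0,-1],
    [0,0,0,0,0,0,-1]
  ]
}}

```text
time_s: 10.7
ee_pos: [0.6545, -0.0908, 0.1403]
ee_rot: [0.235, 3.132, -0.001]
contact_force: [-0.3, 0.6, 0.1]
gripper_width: 0.0006
```

Run:
```python
from h import *
togo(lug('FR'),.047)
cap('wrist','w5')
```

```text
t 10.7 p [ 0.6545 -0.0908  0.1403] tip [ 0.6545 -0.0909  0.0603] yawy 81.41 z [ 9.e-04 -6.e-04 -1.e+00] F [-0.29  0.63  0.1 ] w 0.0006
tool shift mm [-0.2 -5.3 13.3] turn [-0.03  0.06  0.41]
```

View pics/w5.png

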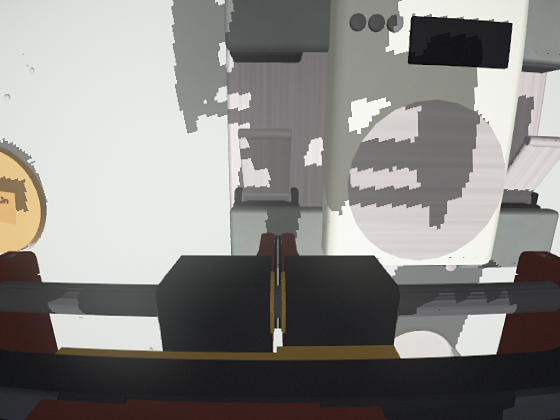

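The fingertip at about (278,235) is on the far right lug, columns 232–325. The leaf's midline is at about 266, so I'll go 5 mm to the right and press.

Call:
{"op": "jog_arm", "data": {
  "moves": [
    [0,-0.005,0.004,0,0,0.4,-1],
    [0,0,0.004,0,0,0,-1],
    [0,0,0.003,0,0,0,-1],
    [0,0,0,0,0,0,-1]
  ]
}}

```text
time_s: 11.15
ee_pos: [0.655, -0.0966, 0.1324]
ee_rot: [0.247, 3.125, -0.002]
contact_force: [0.4, -0.3, -0.5]
gripper_width: 0.0002
```

Call:
{"op": "jog_arm", "data": {
  "moves": [
    [0,0,0.0015,0,0,0,-1],
    [0,0,0.0015,0,0,0,-1]
  ]
}}

```text
time_s: 11.35
ee_pos: [0.6552, -0.0968, 0.1297]
ee_rot: [0.247, 3.124, -0.002]
contact_force: [0.6, -0.1, 0.2]
gripper_width: 0.0004
```

Call:
{"op": "jog_arm", "data": {
  "moves": [
    [0,0,0.0015,0,0,0,-1]
  ]
}}

```text
time_s: 11.45
ee_pos: [0.6552, -0.0968, 0.1282]
ee_rot: [0.247, 3.124, -0.002]
contact_force: [0.0, -1.3, 0.2]
gripper_width: 0.0003
```

Call:
{"op": "jog_arm", "data": {
  "moves": [
    [0,0,0.0015,0,0,0,-1]
  ]
}}

```text
time_s: 11.55
ee_pos: [0.6552, -0.0968, 0.1266]
ee_rot: [0.247, 3.124, -0.002]
contact_force: [0.0, -0.2, 0.0]
gripper_width: 0.0006
```

Call:
{"op": "jog_arm", "data": {
  "moves": [
    [0,0,0.0015,0,0,0,-1],
    [0,0,0.0015,0,0,0,-1]
  ]
}}

```text
time_s: 11.75
ee_pos: [0.6553, -0.0968, 0.1236]
ee_rot: [0.247, 3.124, -0.002]
contact_force: [-0.7, -0.9, 2.2]
gripper_width: 0.0008
```

Call:
{"op": "jog_arm", "data": {
  "moves": [
    [0,0,0.0015,0,0,0,-1],
    [0,0,0.0015,0,0,0,-1]
  ]
}}

```text
time_s: 11.95
ee_pos: [0.6554, -0.0969, 0.1217]
ee_rot: [0.247, 3.123, -0.003]
contact_force: [-1.7, 0.1, 5.4]
gripper_width: 0.0001
```

Call:
{"op": "jog_arm", "data": {
  "moves": [
    [0,0,0.001,0,0,0,-1],
    [0,0,0.001,0,0,0,-1]
  ]
}}

```text
time_s: 12.15
ee_pos: [0.6555, -0.097, 0.1208]
ee_rot: [0.247, 3.123, -0.003]
contact_force: [-2.6, 0.2, 5.1]
gripper_width: 0.0006
```

Far right gives: it sank more than 3 mm under about 5 N. I'll lift and move near-side over its leaf.

Call:
{"op": "jog_arm", "data": {
  "moves": [
    [0,0,-0.01,0,0,0,-1],
    [0,0,-0.015,0,0,0,-1],
    [0,0,-0.015,0,0,0,-1],
    [0.03,0,0,0,0,0,-1],
    [0.028,0,0,0,0,0,-1],
    [0,0,0,0,0,0,-1],
    [0,0,0,0,0,0,-1],
    [0,0,0,0,0,0,-1]
  ]
}}

```text
time_s: 12.95
ee_pos: [0.5983, -0.0877, 0.1672]
ee_rot: [0.246, 3.117, -0.003]
contact_force: [-0.5, 0.4, 0.4]
gripper_width: 0.0006
```

Run:
```python
from h import *
togo(leaf('FR',.058),.060)
cap('wrist','w6')
```

```text
t 12.95 p [ 0.5983 -0.0877  0.1672] tip [ 0.5995 -0.0879  0.0873] yawy 80.96 z [ 0.0143 -0.0033 -0.9999] F [-0.49  0.42  0.36] w 0.0006
tool shift mm [ 2.2  0.4 27.2] turn [-0.06  0.84 -0.04]
```

View pics/w6.png

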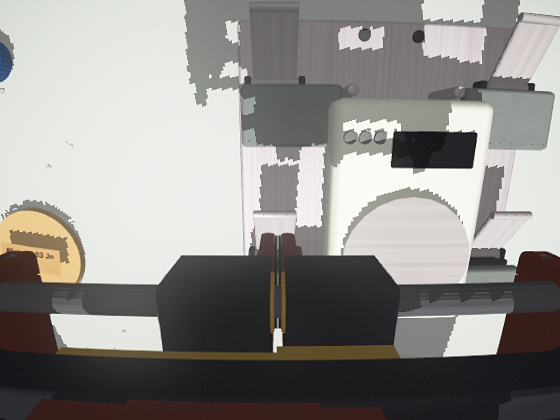

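The far right leaf, columns 253–297, is under the fingertip, columns 258–297. I'll align and press down in small steps.

Call:
{"op": "jog_arm", "data": {
  "moves": [
    [0.001,-0.001,0.01,0,0.8,0,-1],
    [0,0,0.012,0,0,0,-1],
    [0,0,0,0,0,0,-1],
    [0,0,0,0,0,0,-1]
  ]
}}

```text
time_s: 13.4
ee_pos: [0.5986, -0.089, 0.1421]
ee_rot: [-0.248, -3.13, 0.001]
contact_force: [-0.5, -0.1, 0.3]
gripper_width: 0.0009
```

Run:
```python
from h import *
togo(leaf('FR',.058),.022)
```

```text
t 13.4 p [ 0.5986 -0.089   0.1421] tip [ 0.5985 -0.089   0.0621] yawy 80.95 z [-2.1e-03 -6.0e-04 -1.0e+00] F [-0.49 -0.15  0.28] w 0.0009
tool shift mm [ 2.2  1.6 40.1] turn [-0.05 -0.11 -0.05]
```

Call:
{"op": "jog_arm", "data": {
  "moves": [
    [0.002,0.001,0.004,0,0,0,-1],
    [0,0,0.004,0,0,0,-1],
    [0,0,0.003,0,0,0,-1],
    [0,0,0.003,0,0,0,-1],
    [0,0,0.003,0,0,0,-1]
  ]
}}

```text
time_s: 13.9
ee_pos: [0.596, -0.0874, 0.1251]
ee_rot: [-0.247, -3.128, 0.001]
contact_force: [-3.6, 0.2, 5.0]
gripper_width: 0.0004
```

Call:
{"op": "jog_arm", "data": {
  "moves": [
    [0,0,0.003,0,0,0,-1],
    [0,0,0.003,0,0,0,-1],
    [0,0,0.003,0,0,0,-1]
  ]
}}

```text
time_s: 14.2
ee_pos: [0.5962, -0.0875, 0.1179]
ee_rot: [-0.247, -3.13, 0.002]
contact_force: [-0.6, -0.7, 3.8]
gripper_width: 0.0003
```

Call:
{"op": "jog_arm", "data": {
  "moves": [
    [0,0,0.003,0,0,0,-1],
    [0,0,0.003,0,0,0,-1],
    [0,0,0.003,0,0,0,-1],
    [0,0,0.003,0,0,0,-1]
  ]
}}

```text
time_s: 14.6
ee_pos: [0.5965, -0.0876, 0.1053]
ee_rot: [-0.248, -3.131, 0.002]
contact_force: [-1.9, 0.4, 2.8]
gripper_width: 0.0007
```

Call:
{"op": "jog_arm", "data": {
  "moves": [
    [0,0,0.002,0,0,0,-1],
    [0,0,0.002,0,0,0,-1],
    [0,0,0.002,0,0,0,-1]
  ]
}}

```text
time_s: 14.9
ee_pos: [0.5963, -0.0875, 0.1019]
ee_rot: [-0.247, -3.131, 0.002]
contact_force: [-8.9, 1.3, 16.4]
gripper_width: 0.0003
```

The tip is at 21.9 mm and the force has jumped to 16 N, so the leaf is on its stop. I'll retract straight up, then move away to check.

Call:
{"op": "jog_arm", "data": {
  "moves": [
    [0,0,0.001,0,0,0,-1],
    [0,0,-0.01,0,0,0,-1],
    [0,0,-0.03,0,0,0,-1],
    [0,0,-0.04,0,0,0,-1],
    [0,0,-0.04,0,0,0,-1],
    [0.045,0,-0.01,0,0,0,-1],
    [0.045,0,-0.01,0,0,0,-1],
    [0.03,0,0,0,0,0,-1],
    [0,0,0,0,0,0,-1],
    [0,0,0,0,0,0,-1]
  ]
}}

```text
time_s: 15.9
ee_pos: [0.4762, -0.0683, 0.2449]
ee_rot: [-0.247, -3.128, 0.001]
contact_force: [-0.8, -0.3, -0.3]
gripper_width: 0.0003
```

Run:
```python
from h import *
st()
for n in('scene','top','wrist'):
    c=cap(n,n+'9')
a=cv2.imread('pics/scene9.png')[165:265,215:355]
cv2.imwrite('pics/scene9z.png',cv2.resize(a,(770,550),interpolation=cv2.INTER_CUBIC))
```

```text
t 15.9 p [ 0.4762 -0.0683  0.2449] tip [ 0.4759 -0.0683  0.1649] yawy 80.96 z [-3.7e-03 -5.0e-04 -1.0e+00] F [-0.79 -0.34 -0.29] w 0.0003
```

View pics/scene9z.png

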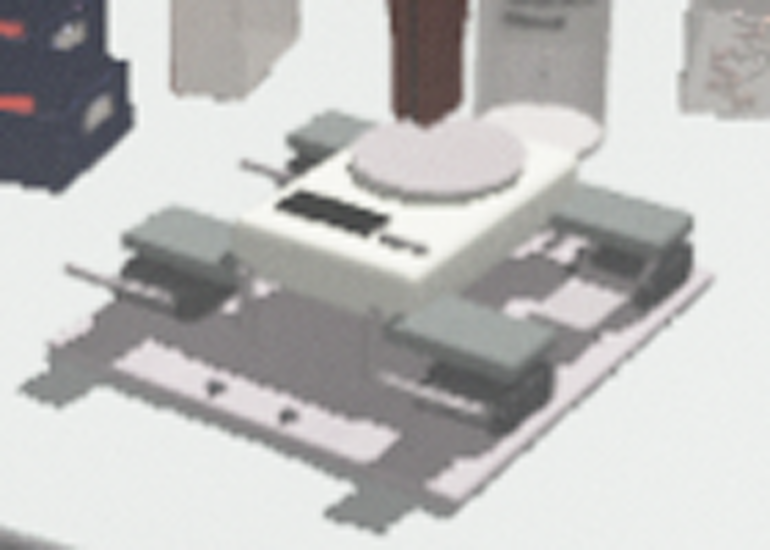

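View pics/wrist9.png

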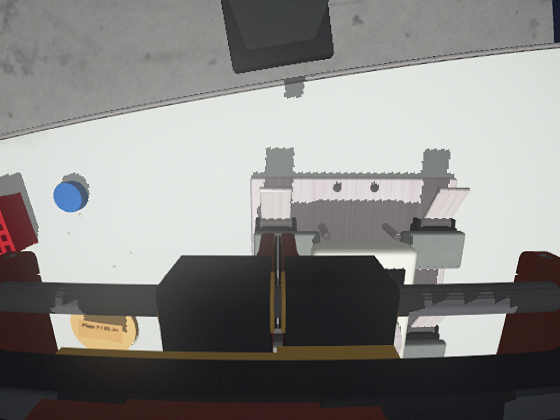

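View pics/top9.png

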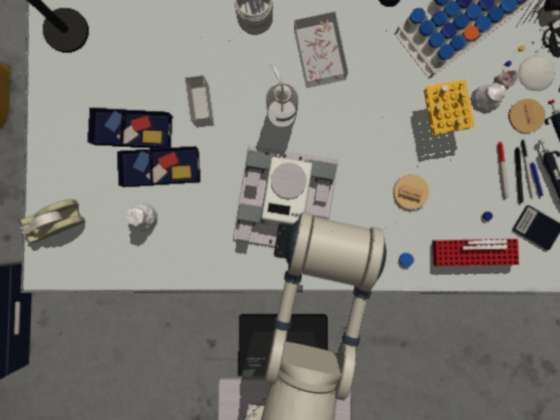

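The scene view shows the far right leaf lying flat, in the zoom at about (570,300), with the other three still raised at about (120,285), (265,170) and (430,390). A numeric check follows before hand-in.

Run:
```python
from h import *
a=load('scene0');b=load('scene9')
def corners(th):
    p=lug('FR');h=.024;z0=.020
    out=[]
    for s in(-1,1):
        L=.049
        out.append([*(p-(h+L*np.cos(th))*ex+s*.015*ey),z0+.002+L*np.sin(th)])
    return out
for th in(0,.15,.6): 
    q=proj(b,corners(th)); print('elev',th,((q-[215,165])*5.5).round(0).tolist())
print('leaf depth top: ',end='')
c=load('top9'); T=cam2w(c)
for d in (.04,.05,.06,.07):
    uv=proj(c,[*leaf('FR',d),.022])[0].round().astype(int); dz=np.median(c['depth'][uv[1]-1:uv[1]+2,uv[0]-1:uv[0]+2])
    P=T[:3,:3]@(ray(c,uv)[0]*dz)+T[:3,3]; print(d,P.round(4))
c0=load('top0')
m=np.zeros(c['img'].shape[:2],np.uint8)
ga=cv2.cvtColor(a['img'],6).astype(np.float32);gb=cv2.cvtColor(b['img'],6).astype(np.float32)
s=np.s_[185:230,218:322]
print('scene shift px',cv2.phaseCorrelate(ga[s],gb[s]))
```

```text
elev 0 [[572.0, 322.0], [515.0, 304.0]]
elev 0.15 [[574.0, 308.0], [516.0, 289.0]]
elev 0.6 [[585.0, 261.0], [526.0, 243.0]]
leaf depth top: 0.04 [ 0.6145 -0.091   0.0228]
0.05 [ 0.6047 -0.0885  0.0238]
0.06 [ 0.5953 -0.0863  0.0201]
0.07 [ 0.5853 -0.086   0.0234]
scene shift px ((-0.07144784074522192, 0.39189946621126737), 0.9039436497315457)
```

Run:
```python
from h import *
a=load('scene0');b=load('scene9')
ga=cv2.cvtColor(a['img'],6).astype(np.float32);gb=cv2.cvtColor(b['img'],6).astype(np.float32)
for s in (np.s_[190:222,255:298],np.s_[200:245,218:270],np.s_[215:250,280:320]): print(cv2.phaseCorrelate(ga[s],gb[s]))
print(bot.finish_job())
```

```text
((0.450087565759965, -0.004229407152934073), 1.001405460304684)
((0.029484167881324908, 0.5100384868143344), 1.0186642283765377)
((-0.16916474652911972, -0.06837478518708551), 0.9635701504018571)
the job is handed in; nothing more can be done
None
```

The far right corner was the one that rocked. Its shim leaf is now pressed flat, and I handed the job in at about 16 s with the arm clear of everything.

- **Finding the corner:** I pressed the lugs in the order near right, near left, far left, far right. The first three held still at tip height 44 mm under peaks of 8 to 14 N. Far right sank more than 3 mm under about 5 N; I stopped before its full 5 mm.
- **Pressing the leaf:** I pressed the far right leaf down until the tip was at 21.9 mm (flat is 22 mm). The force then rose sharply to 16 N, so it was on its stop.
- **Leaf check:** In the last pictures the far right leaf lies flat. Its edge matches the flat position, and depth puts its top at 20 to 24 mm. The other three leaves are still up.
- **Balance position:** Comparing the scene picture before and after, patches of the balance differ by up to 0.5 px (roughly 1 mm). The patches disagree on direction, so I take this as noise, not a shift. It does not rule out a movement under 1 mm.
- **Surroundings:** The nearby objects look unchanged in the overhead picture; I did not measure them.

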